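# Raise the drying lamp a notch and slide the wet cup under it

### The arm

A 6-joint arm with a two-finger parallel gripper is mounted at the origin on the work surface. World frame = base frame: x ahead of the robot, y to its left, z up, the work surface at z = 0. Lengths are in m, angles in rad, forces in N, time in s.
With the tool pointing down it reaches from about 0.325 to 0.75 m from the base axis. Payload 7.6 kg.
Tool frame: the origin (TCP) lies on the centre line of the jaws, within the pads' length; the fingertips stand 25 mm ahead of it and the grasp point (between the pads) lies 6 mm ahead of it; z points along the fingers, y is the line along which they close (so a half turn about z gives the same grasp; the last joint's range is limited). The gripper opens to 85 mm and grips with 20 to 120 N. Pads are 22 mm wide; open, the fingers measure 114 mm over their backs; the gripper's body (76 mm by 85 mm) begins 54 mm behind the grasp point. The pads swing forward as they close: fully open they stand 13 mm farther back than shut.
Start: joints at [-1.3, 0.052, 1.401, -0, 1.689, -0.07], TCP at [0.176, -0.495, 0.256] pointing down, gripper open.
Joint ranges: [-2.9, 2.9], [-0.91, 2.17], [0.12, 2.37], [-1.06, 4.2], [0.26, 2.73], [-2.93, 2.93]. Speed limits (rad/s): [2.57, 2.57, 3.01, 3.14, 3.14, 3.14].

### API

Orientations are given as [roll, pitch, yaw] about the fixed x, y, z axes, in that order (R = Rz(yaw) Ry(pitch) Rx(roll)).
In Python, from workcell import manip, planner, camera, nets gives the robot as it stands. Calls block until the motion is done:
- manip.move_ptp(position, orientation): joint-space move of the TCP to a pose.
- manip.move_straight(position, max_speed=0.15, attitude=None, max_force=None): straight line of the TCP; attitude=None keeps the orientation; max_speed is the mean speed in m/s. With max_force (N) it stops when the force on the tool has changed by that much, and returns True; else False.
- manip.move_j(angles): joint-space move.
- manip.gripper_to(opening): finger opening in m; the grip force is fixed at half the most; returns when the fingers have stopped.
- manip.wait(seconds).
- planner.solve_ik(position, orientation): joint angles nearest the present ones, or None.
- manip.sense(): the state.
- camera(name): name is "side" or "top"; returns a dict with "pixels" (420x560x3 uint8, blue, green, red), "range_z" (420x560 float32, m along the optical axis (not along the pixel's ray), 0 where there is no reading), "camera_matrix" (3x3 intrinsics, pixels), "R" (3x3) and "t" (3): a world point X has camera coordinates R X + t. Camera axes: x right, y down, z forward; pixel columns grow to the right and rows downward; lengths in m; the calibration is good to about 2 mm. A picture is of the moment at which its call begins.
A pose or a line that the arm cannot do raises manip.IKError and nothing moves.
- manip.job_done(): hands the job in; it is judged then, once.
Trained networks look in the newest picture that a camera, given by its name, has taken for a name from the list of things; names that differ only in an ending like _2 or _b are one class to them, and where a whole thing is asked for, a point or a joint stands for the part that bears it (a point fixed in the world has none). Each returns a list of dicts, best first, with "confidence" (0 to 1); they miss things now and then, are a little off and sometimes report something else, mostly with a low value. They report only what shows in the picture. A call takes as long as a camera call. They do not tell look-alikes from the thing itself.
- nets.find_in(camera, label): "rect" ([left, top, width, height] in pixels, round what is visible of it).
The state is a dict: "time": time; "joints": joint angles; "dq": joint speeds; "joint_torque": joint torques, N m; "position": TCP position; "tcp_rot": TCP orientation; "force": force on the tool from outside, world axes, zero at the start; "wrist_torque": the same for the moment, N m; "grip_width": finger opening in m; "finger_force": force on a finger pad.
Only numpy, scipy, OpenCV 4.12 (cv2) and the standard library are available. Lean on these libraries where they do the work, as an engineer would, in place of code of your own. Each camera call takes 0.05 s, during which the arm holds its last target. There are 200 camera calls.

### The job

Raise the drying lamp on its notched post until its pawl catches the yellow notch (no higher) and let it rest there. Then slide the plywood board carrying the freshly painted cup along under the lamp until the board lies home, flush against both the wooden batten behind it and the end stop. The paint is wet: never touch the cup, keep it standing on its board, do not let it bump the lamp, do not lift the board, and leave the other things on the table where they are.

Things in the scene. Friction and masses are not known exactly. Their poses are not given: they have to be found in the camera images.
- stand: Fixed lamp stand. Origin on the table straight below the lamp; x away from the robot (yaw within 0.15 of world), y along the batten to the end stop. Pine batten 25 mm high, near face at x=+55 mm, y=-360 to +85. Pine end stop 30 mm high, face at y=+65, x=-55 to +85. Aluminium post 26 mm square, 308 high, at x=+115, four ratchet teeth 30 mm apart on its far (+x) face; the third from below is yellow.
- lamp (a joint): Height of the lamp on its post, m, up positive: 0 lowest notch, 0.030 second, 0.060 yellow notch, 0.090 top notch. Starts in the second. Slides only vertically; about 0.6 kg, lifting takes 6 to 12 N. The spring pawl (orange-ended plunger behind the post) clicks in by itself 1 to 2 mm above a notch; let go, the lamp sinks onto that notch and can no longer go down.
- lamp_bar (a point): Middle of the orange lifting bar, round, 12 mm thick, 90 mm long along the stand's y, 95 mm in front (-x) of the lamp's axis, 80 mm above the table at joint 0; 34 mm gap between bar and lamp head, open above and below. Moves with the lamp.
- lamp_axis (a point): Centre of the underside of the lamp head, a white disc 110 mm across, 32 mm high plus 10 mm of fins. 65 mm above the table at joint 0, 125 mm at the yellow notch. Moves with the lamp.
- home_corner (a point): Fixed point on the table plane where the faces of batten and end stop meet; axes as the stand's. Board at home: its far leading corner (board x=+55, y=+100 mm) is here.
- board: Loose plywood board, 110 (x) x 200 (y) x 18 mm, 0.45 kg, lying before the batten, yaw within 0.1 of the stand's; origin at the centre of its underside. Its +y end leads to the end stop. A pine cleat 18 mm thick (y=-100 to -82 mm), as wide as the board, stands across its -y end, top 48 mm above the table. Home: origin at stand x=0, y=-35 mm.
- cup: Wet painted white cup with blue and orange dots, 58 mm across at the foot, 68 at the rim, 100 high, about 0.3 kg, loose on the board at board x=0, y=+35 mm; origin at the centre of its foot. Its rim is 118 mm above the table: it passes under the lamp only from the yellow notch up.
- tape: Bystander: black and yellow tape measure, 68 x 42 x 66 mm high; origin at the centre of its underside.
- dish: Bystander: flat white paint dish, 110 mm across, 18 mm high; origin at the centre of its underside.
- mug: Bystander: cream mug, 76 mm across, 85 mm high, handle at its +y; origin at the centre of its underside.
- water: Bystander: clear water bottle, 64 mm across, 190 mm high; origin at the centre of its underside.
- jar: Bystander: glass jar with a blue lid, 56 mm across, 60 mm high; origin at the centre of its underside.
- brush: Bystander: paint brush with a blue handle, 200 mm long, lying along its x; origin at the centre of its underside.
Mind the look-alikes: they are no part of the job. What is shaped like the board but turquoise is not meant.

How it is judged:
By the outcome, as a careful person would: the job done as asked, in the order asked, and still so for the second after the job is handed in, with the robot touching nothing.
It also fails if it takes over 58 s, if anything falls off the work surface, if the arm or the gripper's body presses on something with over 40 N, if the wrist force passes 120 N, or if a joint passes its speed limit or range.

## Working session

There is one attempt and no reset: what is moved stays moved. The work goes in short steps, each a Python script; the robot and the scene stay as the last script left them, time stands still between calls to the robot, and variables do not carry over. Pictures are saved under pics/ and viewed, at most 10 in all, crops included, and the job is handed in when it is done.

```bash
ls; mkdir -p pics; cat > h.py <<'E'
import numpy as np, cv2
from workcell import manip, planner, camera, nets
def world(c,u,v,z=None):
    K=c["camera_matrix"];R=c["R"];t=np.array(c["t"]).ravel()
    d=np.linalg.inv(K)@np.array([u,v,1.])
    if z is None: return R.T@(d*c["range_z"][int(v),int(u)]-t)
    o=-R.T@t; w=R.T@d
    return o+w*(z-o[2])/w[2]
def cloud(c):
    K=c["camera_matrix"];R=c["R"];t=np.array(c["t"]).ravel()
    Z=c["range_z"];v,u=np.mgrid[:Z.shape[0],:Z.shape[1]]
    P=np.stack([(u-K[0,2])/K[0,0]*Z,(v-K[1,2])/K[1,1]*Z,Z],-1)
    W=(P-t)@R; W[Z==0]=np.nan
    return W
def proj(c,X):
    p=c["camera_matrix"]@(c["R"]@np.array(X)+np.array(c["t"]).ravel()); return p[:2]/p[2]
E
python3 - <<'E'
from h import *
import pickle
for n in("top","side"):
    c=camera(n); cv2.imwrite(f"pics/{n}0.png",c["pixels"]); pickle.dump(c,open(n+"0.pkl","wb"))
    print(n, -c["R"].T@np.array(c["t"]).ravel(), c["R"][2])
    for l in("lamp","board","cup","lamp_bar","stand"): print(l,[(r["rect"],round(r["confidence"],2)) for r in nets.find_in(n,l)][:3])
print(manip.sense())
E
```

```text
pics
top [ 0.32277481 -0.01611501  1.38323071] [ 0.13390599  0.00995438 -0.99094404]
lamp [([201.1, 107.7, 38.4, 91.6], 0.79)]
board [([356.3, 114.5, 72.6, 64.7], 0.95), ([263.1, 149.7, 70.2, 47.7], 0.63), ([199.7, 94.3, 142.2, 106.5], 0.2)]
cup [([276.7, 156.6, 22.8, 28.6], 0.75), ([87.1, 168.5, 39.5, 31.8], 0.74)]
lamp_bar [([208.4, 106.3, 33.6, 94.6], 0.91)]
stand [([197.2, 95.5, 143.4, 102.2], 0.55)]
side [ 0.1916013  -1.4577536   0.99197034] [ 0.17274033  0.8349038  -0.52258628]
lamp [([279.5, 169.8, 73.1, 25.5], 0.59)]
board [([292.1, 224.7, 53.8, 34.7], 0.64), ([340.5, 266.2, 62.6, 35.2], 0.59), ([306.1, 203.0, 21.6, 31.8], 0.22)]
cup [([233.5, 181.4, 19.2, 19.8], 0.71), ([303.9, 205.0, 23.3, 28.0], 0.58)]
lamp_bar [([280.3, 169.5, 72.7, 24.6], 0.8), ([296.2, 227.4, 50.1, 36.9], 0.47)]
stand [([280.2, 130.7, 77.2, 129.3], 0.69), ([279.9, 169.1, 71.3, 28.5], 0.6)]
{'time': 0.6, 'joints': array([-1.30027140e+00,  5.22452903e-02,  1.40066577e+00,  1.29524272e-06,
        1.68859574e+00, -7.03158051e-02]), 'dq': array([ 0.00029925,  0.00073707,  0.000119  ,  0.00073582,  0.00166427,
       -0.00072696]), 'joint_torque': array([ 6.88673153e-04, -3.81353259e+01, -3.60178041e+01, -9.33767274e-05,
        2.53708504e-04, -3.36150137e-06]), 'position': array([ 0.17551923, -0.49482387,  0.25631692]), 'tcp_rot': array([3.14150692e+00, 4.74897285e-06, 3.40840880e-01]), 'force': array([-0.20094734, -1.10265402, -0.38974774]), 'wrist_torque': array([ 0.02033765,  0.01921326, -0.05889562]), 'finger_force': 0.0, 'grip_width': 0.08566587720068276}
```

View pics/top0.png

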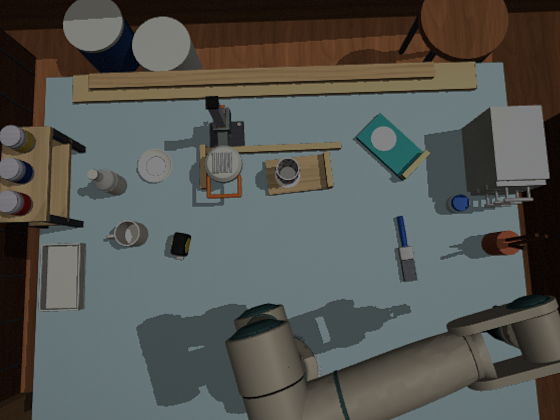

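View pics/side0.png

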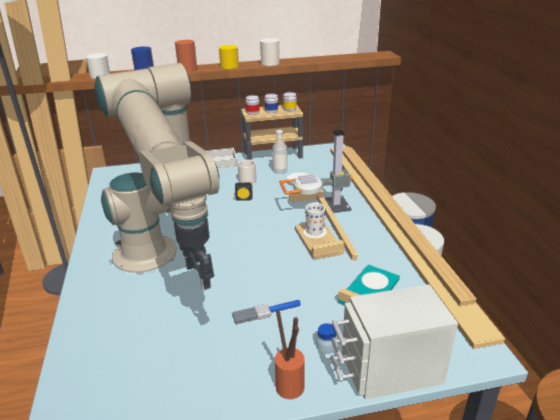

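The top picture shows the lamp (disc at (223,163), orange bar at (223,190)). The batten runs along v≈148 from (240,150) to (340,146), and the end stop is at about (203,167). Candidates for the board are the plywood one with the cup at (298,174) and the turquoise one with a white dish at (390,145). I choose the plywood one. Candidates for the cup are the dotted one at (288,172) and the cream mug at (127,233). I choose the dotted one and check it in a close crop.

```bash
python3 - <<'E'
from h import *
import pickle
c=pickle.load(open("top0.pkl","rb"))
cv2.imwrite("pics/crop1.png",cv2.resize(c["pixels"][85:215,185:350],None,fx=4.6,fy=4.6,interpolation=cv2.INTER_CUBIC))
W=cloud(c)
S=W[85:215,185:350].reshape(-1,3); px=c["pixels"][85:215,185:350].reshape(-1,3).astype(int)
def rect(m,name):
    p=S[m]; r=cv2.minAreaRect(p[:,:2].astype(np.float32)*1000); print(name,m.sum(),np.round(r[0],1),np.round(r[1],1),round(r[2],2),"z",np.round(np.nanmedian(p[:,2]),4))
z=S[:,2];
b,g,r=px.T
x,y=S[:,0],S[:,1]
for n,u,v in[("lamp",223,163),("bar",223,195),("cup",288,172),("board",310,180),("battenR",338,146),("stop",203,180),("cleat",328,170),("tabl",300,250)]: print(n,W[v,u].round(4))
rect((r>b+60)&(r>g+50)&(z>.07)&(z<.16),"bar")
rect((z>.125)&(z<.16)&(x<W[163,223,0]+.06)&(r<b+60),"lamp")
rect((z>.012)&(z<.022)&(y<W[172,288,1]+.06)&(x<W[172,288,0]+.05)&(r>b+15),"board")
rect((z>.04)&(z<.054)&(y<W[170,320,1]),"cleat")
rect((z>.105)&(z<.125)&(y<W[163,223,1]-.07),"rim")
pickle.dump(0,open("/dev/null","wb"))
for nm in("tape","dish","mug","water","jar","brush"):
  q=nets.find_in("top",nm); print(nm,[(k["rect"],round(k["confidence"],2), world(c,k["rect"][0]+k["rect"][2]/2,k["rect"][1]+k["rect"][3]/2).round(3)) for k in q[:1]])
E
```

```text
lamp [0.613  0.1522 0.1228]
bar [0.5198 0.1541 0.1174]
cup [ 0.5997 -0.037   0.0286]
board [ 0.5739 -0.1048  0.02  ]
battenR [ 0.679  -0.1966  0.0226]
stop [0.5827 0.2277 0.0286]
cleat [ 0.5979 -0.1591  0.0489]
tabl [ 0.3585 -0.0667  0.0009]
bar 181 [652.2 152.9] [274.7  97. ] 0.09 z 0.1159
lamp 721 [610.9 153.3] [95.7 97.5] 89.21 z 0.1286
board 1081 [593.6 -63.1] [110.  176.3] 4.1 z 0.0184
cleat 215 [ 602.3 -159.2] [110.3  19. ] 4.7 z 0.0486
rim 144 [591.6 -33.2] [68.9 65.5] 66.84 z 0.1164
tape [([173.4, 234.3, 19.0, 24.1], 0.73, array([0.378, 0.283, 0.061]))]
dish [([138.1, 148.4, 36.6, 31.7], 0.83, array([0.642, 0.38 , 0.006]))]
mug [([107.4, 220.0, 39.4, 29.1], 0.55, array([0.422, 0.469, 0.008]))]
water [([87.3, 165.9, 36.1, 33.6], 0.61, array([0.564, 0.49 , 0.133]))]
jar [([446.5, 195.2, 20.3, 18.1], 0.65, array([ 0.479, -0.537,  0.059]))]
brush [([397.5, 220.1, 18.0, 61.4], 0.58, array([ 0.346, -0.388,  0.026]))]
```

View pics/crop1.png

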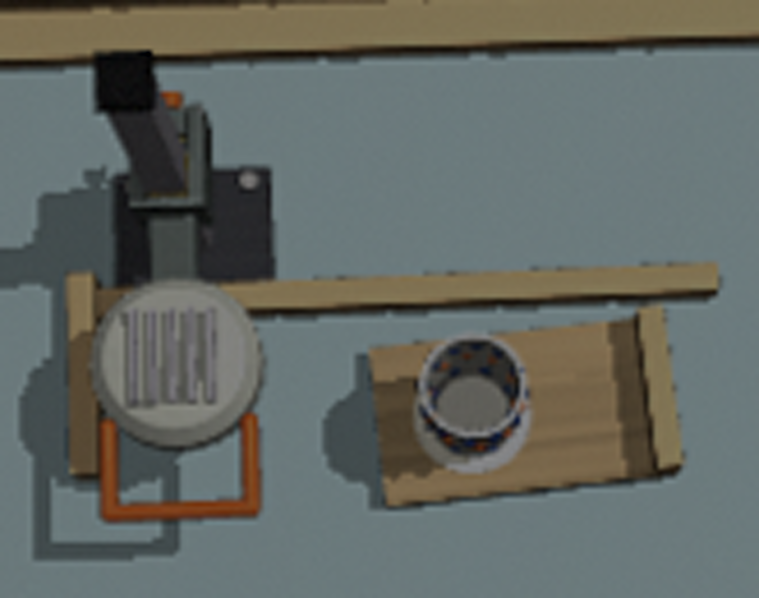

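The crop confirms the choice: the plywood board with its cleat at (660,390), the dotted cup at (475,395), the orange bar at (180,512), and the batten and end stop around (90,370). Next I fit the stand axes and the bar.

```bash
python3 - <<'E'
from h import *
import pickle
c=pickle.load(open("top0.pkl","rb")); W=cloud(c); P=c["pixels"].astype(int)
def line(pts): # x = a + b*y
    vx,vy,x0,y0=cv2.fitLine(np.float32(pts),cv2.DIST_HUBER,0,.001,.001).ravel(); return vx,vy,x0,y0
# batten near/far top edge per column (z~.025), pixels columns 245..335
near=[];far=[]
for u in range(246,337):
    v=[v for v in range(138,162) if .015<W[v,u,2]<.035 and P[v,u,2]>P[v,u,0]+25]
    if v: near.append(world(c,u,max(v)+.5,.025)[:2]); far.append(world(c,u,min(v)-.5,.025)[:2])
for n,p in(("near",near),("far",far)):
    vx,vy,x0,y0=line(p); print(n,len(p),"yaw",np.arctan(-vx/vy),"x at y=0:",x0-y0*vx/vy,"at y=.15:",x0+(.15-y0)*vx/vy)
# end stop: right edge (face) per row
s=[];l=[]
for v in range(150,187):
    u=[u for u in range(194,212) if .018<W[v,u,2]<.042 and P[v,u,2]>P[v,u,0]+10]
    if u: s.append(world(c,max(u)+.5,v,.03)[:2]); l.append(world(c,min(u)-.5,v,.03)[:2])
for n,p in(("face",s),("outer",l)):
    p=np.array(p); vx,vy,x0,y0=line(p); print(n,len(p),"yaw",np.arctan(vy/vx),"y at x=.6",y0+(.6-x0)*vy/vx, p[:,0].min(),p[:,0].max())
# bar
m=(P[...,2]>P[...,0]+60)&(P[...,2]>P[...,1]+40); v,u=np.nonzero(m); k=(v>180)&(v<205)&(u>200)&(u<245); v,u=v[k],u[k]
B=np.array([world(c,a,b,.112) for a,b in zip(u,v)])
print("orange",B.min(0),B.max(0))
mid=(abs(u-223)<11); vx,vy,x0,y0=line(B[mid][:,:2]); print("bar yaw",np.arctan(-vx/vy),"mean",B[mid].mean(0), "y mid",(B[:,1].min()+B[:,1].max())/2)
# board edges
print("lamp disc", )
g=cv2.cvtColor(c["pixels"],cv2.COLOR_BGR2GRAY)
b=[]
for vv in range(150,200):
    q=[uu for uu in range(255,345) if .042<W[vv,uu,2]<.053]
    if len(q)>2: b.append(world(c,max(q)+.5,vv,.048)[:2])
vx,vy,x0,y0=line(b); print("cleat back yaw",np.arctan(vy/vx),x0,y0,len(b))
e=[]
for uu in range(275,318):
    q=[vv for vv in range(175,205) if .010<W[vv,uu,2]<.03 and P[vv,uu,2]>P[vv,uu,0]+10]
    if q: e.append(world(c,uu,max(q)+.5,.018)[:2])
vx,vy,x0,y0=line(e); print("board near edge yaw",np.arctan(-vx/vy),x0,y0,len(e))
E
```

```text
near 91 yaw -0.120671585 x at y=0: 0.6588904 at y=.15: 0.67707956
far 91 yaw 0.009320811 x at y=0: 0.68946254 at y=.15: 0.68806434
face 37 yaw 0.004270359 y at x=.6 0.21971089 0.5632804148271525 0.6771479765516111
outer 37 yaw -0.005054266 y at x=.6 0.23824772 0.5638588851471618 0.678361838687431
orange [0.51487585 0.10477647 0.112     ] [0.56335102 0.20135132 0.112     ]
bar yaw 0.038416345 mean [0.51945885 0.15511602 0.112     ] y mid 0.15306389546723648
lamp disc
cleat back yaw 0.07954045 0.59942806 -0.16780055 35
board near edge yaw 0.07629402 0.5383833 -0.048837524 43
```

```bash
python3 - <<'E'
from h import *
import pickle
c=pickle.load(open("top0.pkl","rb")); W=cloud(c); P=c["pixels"].astype(int)
n=[];h=[]
for u in range(243,337):
    q=[v for v in range(138,154) if .015<W[v,u,2]<.035 and P[v,u,2]>P[v,u,0]+25]
    r=[]
    for v in q:
        if r and v-r[-1]>1: break
        r.append(v)
    if r: n.append(world(c,u,r[-1]+.5,.025)[:2]); h.append(len(r))
vx,vy,x0,y0=cv2.fitLine(np.float32(n),cv2.DIST_HUBER,0,.001,.001).ravel(); print("near yaw",np.arctan(-vx/vy),"x at .15",x0+(.15-y0)*vx/vy,np.median(h))
D=[np.pi,0,np.pi/2+.005]
manip.gripper_to(.036)
manip.move_ptp([.5175,.154,.26],D)
print(manip.move_straight([.5175,.154,.116],.1,max_force=6), manip.sense()["position"],manip.sense()["time"])
camera("side"); c=camera("side"); cv2.imwrite("pics/bar.png",cv2.resize(c["pixels"][110:250,230:400],None,fx=4,fy=4,interpolation=cv2.INTER_CUBIC))
E
```

```text
near yaw 0.007749276 x at .15 0.66925746 6.0
False [0.5178644  0.15408593 0.11671208] 5.6167
```

View pics/bar.png

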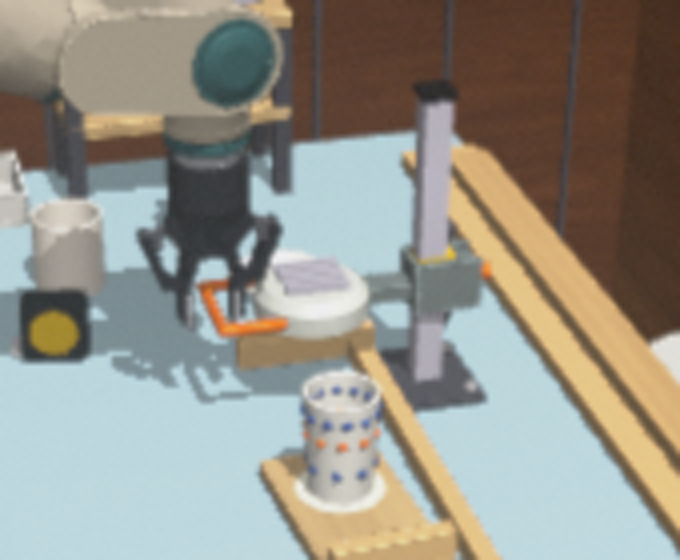

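The picture shows the fingers at (187,300) and (237,300) straddling the bar, with the inner one in the gap and clear of the lamp head. I grip and lift.

```bash
python3 - <<'E'
from h import *
manip.gripper_to(0.008); s=manip.sense(); p=s["position"]; print(p,s["grip_width"],s["force"],s["finger_force"])
z0=p[2]
t=[p[0],p[1],z0]
for dz in(.02,.0335):
    r=manip.move_straight([p[0],p[1],z0+dz],.04,max_force=30); s=manip.sense(); print(dz,r,s["position"],s["force"])
manip.move_straight([p[0],p[1],z0+.0305],.02); s=manip.sense(); print(s["position"],s["force"])
manip.gripper_to(.036); s=manip.sense(); print(s["position"],s["force"],s["time"])
manip.move_straight([p[0]-.000,p[1],.27],.15,max_force=15)
manip.move_ptp([.5,-.16,.30],[np.pi,0,.0785])
c=camera("side"); cv2.imwrite("pics/lamp1.png",cv2.resize(c["pixels"][110:250,260:400],None,fx=4,fy=4,interpolation=cv2.INTER_CUBIC))
c=camera("top");import pickle;pickle.dump(c,open("top1.pkl","wb"));P=c["pixels"].astype(int);W=cloud(c)
print("lamp z", np.nanmedian(W[157:170,212:234,2]),"time",manip.sense()["time"])
m=(P[...,2]>P[...,0]+60)&(P[...,2]>P[...,1]+40);m[:180]=0;m[210:]=0;m[:,:205]=0;m[:,245:]=0
print("orange z",np.nanpercentile(W[m][:,2],[10,50,90]))
E
```

```text
[0.51906639 0.15402349 0.11674004] 0.009801941790900413 [ 7.89775755  0.13825654 -2.02876373] 58.3880889415741
0.02 False [0.51912753 0.15402318 0.13604089] [ 4.85463654  1.18570624 -8.68629234]
0.0335 False [0.51913672 0.15402943 0.1500306 ] [ 4.08891102  1.2908965  -4.667502  ]
[0.51914345 0.15401396 0.14703155] [ 5.16263193  1.75942786 -4.48588427]
[0.51905306 0.15401213 0.14761895] [0.74543288 0.14019338 0.3795185 ] 7.8917
lamp z 0.1594806797913516 time 10.1583
orange z [0.1425399  0.145911   0.14888752]
```

View pics/lamp1.png

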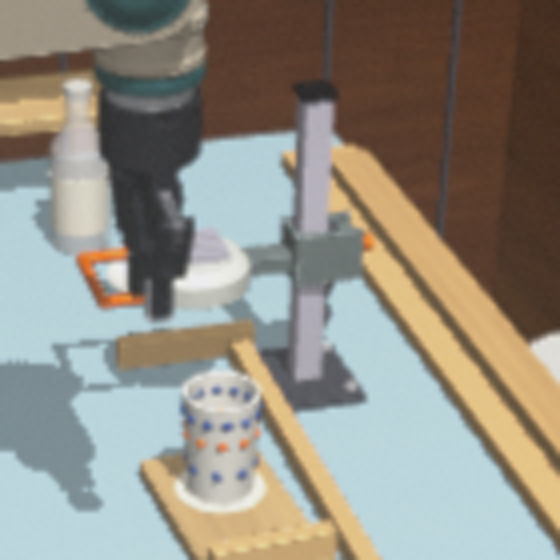

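The lamp moved up 31 mm (the bar's top is now at 0.146, which is the yellow notch) and is free of the gripper. The pawl housing sits at (325,250). Next I grip the cleat and guide the board along.

```bash
python3 - <<'E'
from h import *
def S(m=""): s=manip.sense(); print(m,s["position"].round(4),s["force"].round(1),s["tcp_rot"].round(3),round(s["grip_width"],4),round(s["time"],1))
D=[np.pi,0,.078]; manip.gripper_to(.05)
manip.move_ptp([.602,-.159,.20],D)
print(manip.move_straight([.602,-.159,.048],.1,max_force=5)); S("down")
manip.gripper_to(.012); S("grip")
p=manip.sense()["position"]
y=.008; O=np.array([.6143,.1547]); R=np.array([[np.cos(y),-np.sin(y)],[np.sin(y),np.cos(y)]])
g=O+R@[-.006,-.126-.012]
r=manip.move_straight([g[0],g[1],p[2]],.045,attitude=[np.pi,0,y],max_force=20); print(r); S("near")
c=camera("top");cv2.imwrite("pics/near.png",cv2.resize(c["pixels"][85:215,185:350],None,fx=4.6,fy=4.6,interpolation=cv2.INTER_CUBIC))
E
```

```text
False
down [ 0.6024 -0.1591  0.0488] [0.1 0.  0.4] [ 3.141e+00 -1.000e-03  7.800e-02] 0.0499 12.7
grip [ 0.6023 -0.1594  0.0487] [-1.5 -1.   4.2] [ 3.141e+00 -1.000e-03  7.800e-02] 0.0169 13.1
False
near [0.6094 0.0167 0.0487] [-0.2 -4.4  3. ] [3.142 0.    0.008] 0.0169 17.2
```

View pics/near.png

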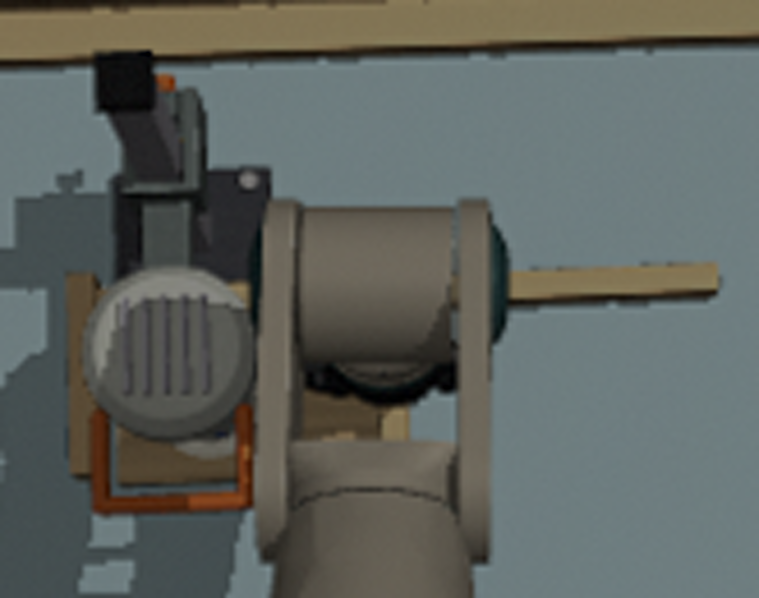

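The picture shows the board straight under the lamp, its front near edge at (120,470), about 12 mm short of the end stop. Nothing is touching. I press home, x first and then y.

```bash
python3 - <<'E'
from h import *
def S(m=""): s=manip.sense(); print(m,s["position"].round(4),s["force"].round(1),s["wrist_torque"].round(2),s["tcp_rot"].round(4),round(s["time"],1))
p=manip.sense()["position"]; z=p[2]
r=manip.move_straight([p[0]+.012,p[1],z],.015,max_force=10); S(f"x {r}")
q=manip.sense()["position"]
r=manip.move_straight([q[0]-.0005,q[1]+.020,z],.015,max_force=14); S(f"y {r}")
q=manip.sense()["position"]
r=manip.move_straight([q[0]+.005,q[1],z],.01,max_force=12); S(f"x {r}")
for n in("top","side"):
    c=camera(n);import pickle;pickle.dump(c,open(n+"2.pkl","wb"))
cv2.imwrite("pics/home.png",cv2.resize(c["pixels"][140:260,260:400],None,fx=5,fy=5,interpolation=cv2.INTER_CUBIC))
E
```

```text
x True [0.6148 0.0178 0.0487] [-1.5  0.4  3.9] [-0.15  0.12  0.18] [-3.1401  0.0038  0.0095] 17.8
y True [0.6147 0.0269 0.0487] [-1.3  0.1  3. ] [ 0.13 -0.14  0.01] [3.1371e+00 2.8000e-03 7.1000e-03] 18.6
x True [0.6148 0.0269 0.0487] [-2.  -0.8  3.3] [ 0.28 -0.09  0.05] [3.1374 0.0066 0.0071] 18.9
```

View pics/home.png

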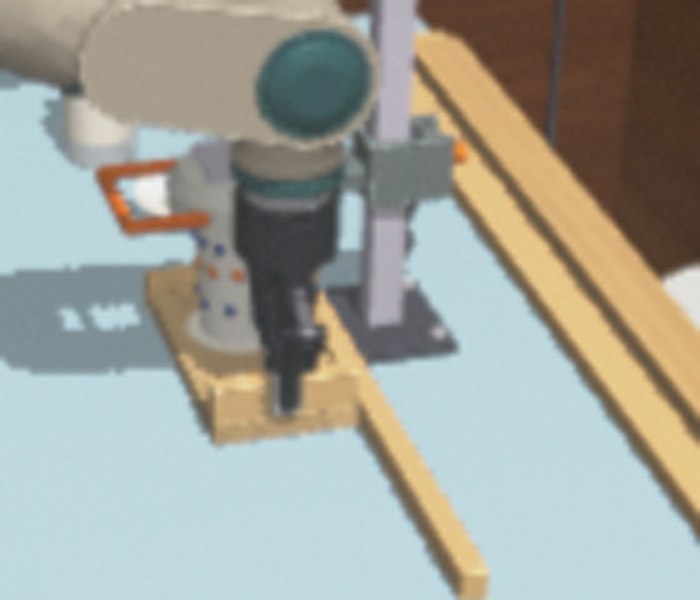

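The picture shows the cup standing under the lamp, the board along the batten, and the cleat held at (285,390). I release and nudge the board home with closed fingers, from behind and then from the near side.

```bash
python3 - <<'E'
from h import *
def S(m=""): s=manip.sense(); print(m,s["position"].round(4),s["force"].round(1),s["tcp_rot"].round(4),round(s["time"],1))
D=[np.pi,0,.008]
manip.gripper_to(.05); S("rel")
p=manip.sense()["position"]
manip.move_straight([p[0],p[1],.11],.1,max_force=10)
manip.gripper_to(0)
manip.move_straight([.615,-.03,.11],.12,attitude=D); manip.move_straight([.615,-.03,.040],.1,max_force=6)
def pushy():
    q=manip.sense()["position"]; r=manip.move_straight([.615,.04,.040],.03,max_force=3); S(f"ytouch {r}")
    q=manip.sense()["position"]; r=manip.move_straight([.615,q[1]+.02,.040],.012,max_force=16); S(f"ypush {r}")
    manip.move_straight([.615,-.03,.040],.08)
pushy()
manip.move_straight([.615,-.03,.11],.12);manip.move_straight([.515,.022,.11],.15);manip.move_straight([.515,.022,.040],.12,max_force=6)
r=manip.move_straight([.57,.022,.040],.03,max_force=3); S(f"xtouch {r}")
q=manip.sense()["position"]; r=manip.move_straight([q[0]+.02,.022,.040],.012,max_force=14); S(f"xpush {r}")
manip.move_straight([.50,.022,.040],.08); manip.move_straight([.50,.022,.11],.12); manip.move_straight([.615,-.03,.11],.15);manip.move_straight([.615,-.03,.040],.12,max_force=6)
pushy()
manip.move_straight([.615,-.03,.11],.12); manip.move_ptp([.35,-.25,.30],D); S("end")
import pickle
for n in("top","side"):
    c=camera(n);pickle.dump(c,open(n+"3.pkl","wb"))
    a=c["pixels"][85:215,185:350] if n=="top" else c["pixels"][140:260,250:415]
    cv2.imwrite(f"pics/fin_{n}.png",cv2.resize(a,None,fx=4.6,fy=4.6,interpolation=cv2.INTER_CUBIC))
E
```

```text
rel [0.6146 0.0268 0.0484] [-0.2 -0.2 -0.4] [3.1369 0.0071 0.0074] 19.4
ytouch True [0.6149 0.0039 0.0397] [ 0.3 -3.1  2.2] [3.1395e+00 5.0000e-04 8.2000e-03] 23.5
ypush True [0.6146 0.0039 0.0392] [ 1.3 -2.1  1.1] [3.1344e+00 1.9000e-03 6.3000e-03] 24.1
xtouch True [0.5492 0.022  0.0394] [ 0.5  0.  -0.4] [3.1342 0.0049 0.0061] 28.2
xpush True [0.5492 0.022  0.0386] [-0.1  0.3  0.7] [3.1342 0.0103 0.0062] 28.7
ytouch True [0.6148 0.0038 0.0397] [ 0.3 -1.9  2.5] [3.132  0.0116 0.0064] 33.2
ypush True [0.6146 0.0038 0.0393] [ 0.2 -2.4  1.5] [3.1268 0.0129 0.0044] 33.8
end [ 0.3504 -0.2497  0.2992] [1.1 0.7 0.4] [-3.1406e+00  9.0000e-04  8.8000e-03] 36.5
```

View pics/fin_top.png

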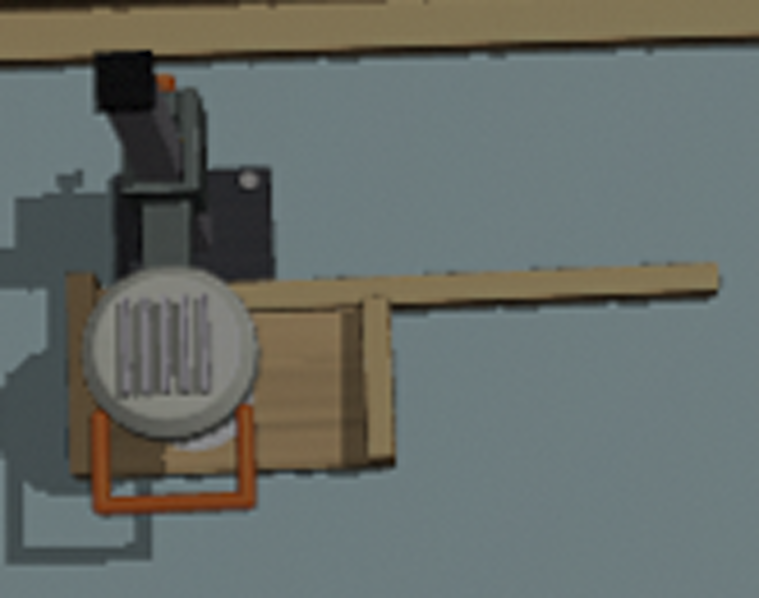

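View pics/fin_side.png

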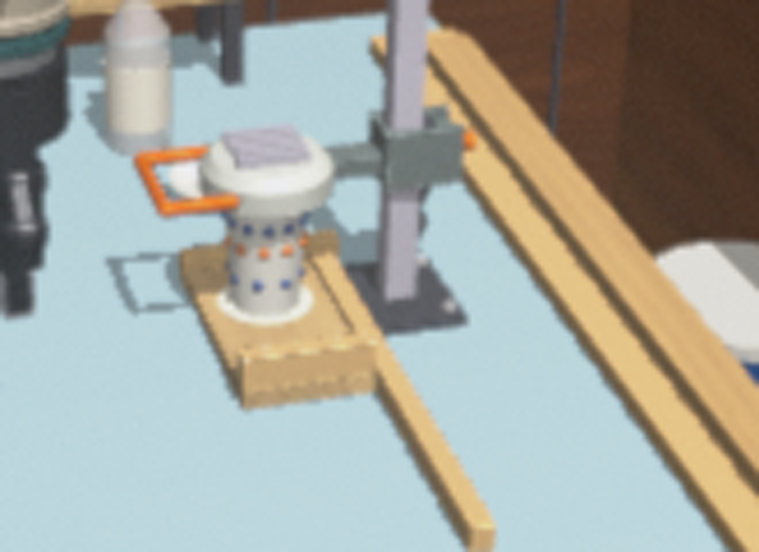

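Both pictures show the board against the batten and end stop, the cup upright under the lamp, and the pawl block at the yellow notch. A quick check of the board's yaw and place before handing in.

```bash
python3 - <<'E'
from h import *
import pickle
c=pickle.load(open("top3.pkl","rb")); W=cloud(c);P=c["pixels"].astype(int)
def fl(p): return cv2.fitLine(np.float32(p),cv2.DIST_HUBER,0,.001,.001).ravel()
b=[]
for v in range(150,187):
    q=[u for u in range(255,285) if .035<W[v,u,2]<.056]
    if len(q)>2: b.append(world(c,max(q)+.5,v,.048)[:2])
vx,vy,x0,y0=fl(b); print("cleat back yaw",np.arctan(vy/vx),"y at .615",y0+(.615-x0)*vy/vx,len(b))
e=[]
for u in list(range(210,236))+list(range(242,262)):
    q=[v for v in range(175,192) if .008<W[v,u,2]<.03 and P[v,u,2]>P[v,u,0]+8]
    if q: e.append(world(c,u,max(q)+.5,.018)[:2])
vx,vy,x0,y0=fl(e); print("near edge yaw",np.arctan(-vx/vy),len(e),"x at y=.05/.2",x0+(.05-y0)*vx/vy,x0+(.2-y0)*vx/vy)
print("lamp z",np.nanmedian(W[157:170,212:234,2]))
for n in("tape","dish","mug","water","jar","brush"): 
    q=nets.find_in("top",n); print(n,q and np.round(q[0]["rect"],0))
E
```

```text
cleat back yaw -0.0154762585 y at .615 0.019366644 35
near edge yaw 0.007721499 46 x at y=.05/.2 0.55939907 0.55824083
lamp z 0.15972546151192085
tape [171. 234.  19.  25.]
dish [139. 147.  33.  33.]
mug [109. 217.  38.  26.]
water [ 89. 169.  36.  28.]
jar [446. 196.  22.  18.]
brush [402. 270.   5.   8.]
```

```bash
python3 -c "
from h import *
print(manip.job_done(), manip.sense()['time'])"
```

```text
the job is handed in; nothing more can be done
the job is handed in; nothing more can be done
```

I raised the lamp to the yellow notch and slid the board home against the batten and end stop with the cup standing untouched; the job is handed in, after about 37 s on the robot's clock.

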